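# Lay out a weld-test set in the sample tray

## Robot

A 6-joint arm with a two-finger parallel gripper is mounted at the origin on the work surface; the furniture and walls round the work are solid. World frame = base frame: x ahead of the robot, y to its left, z up, the work surface at z = 0. Lengths are in m, angles in rad, forces in N, time in s.
With the tool pointing down it reaches from about 0.225 to 0.875 m from the base axis. Payload 3.4 kg.
Tool frame: the origin (TCP) lies midway between the tips of the shut fingers; the grasp point (between the pads) lies 19 mm behind it (manip.tcp_to_grasp is the distance from the TCP to the grasp point, in m); x points along the fingers, y is the direction in which the jaws open and shut, and the axes are right-handed (so a half turn about x gives the same grasp; the last joint's range is limited). The gripper opens to 85 mm and grips with 20 to 120 N. Pads are 22 mm wide; open, the fingers measure 114 mm over their backs; the gripper's body (76 mm by 85 mm) begins 54 mm behind the grasp point. The pads swing forward as they close: fully open they stand 13 mm farther back than shut.
Start: joints at [-1.32, 0.276, 1.505, -0, 1.361, -0.121], TCP at [0.209, -0.536, 0.231] pointing down, gripper open.
Joint ranges: [-2.89, 2.89], [-0.75, 2.08], [0.22, 2.7], [-1.18, 4.32], [0.11, 2.71], [-2.7, 2.7]. Speed limits (rad/s): [2.57, 2.57, 3.14, 3.14, 3.14, 3.14].

## Interface

Orientations are given as a unit quaternion [w, x, y, z].
In Python, from rig import readout, eyes, job, manip gives the robot as it stands. The module is installed in compiled form; this text tells all that it offers.
- The arm moves only by the tool carry_out, never from a script. Its argument "deltas" is one flat list of numbers, 7 for each row, row after row: the shift along the tool's x, y, z scaled (see below), then the turn, a rotation vector about the tool's x, y, z scaled (see below), then the opening, from -1 (shut) to 1 (fully open). In form: [dx, dy, dz, ax, ay, az, grip, dx, dy, dz, ax, ay, az, grip, ...]. A call has 1 to 10 rows; each row shifts and turns the commanded pose from where the row before left it, along the tool's axes as they then stand; what a row does not reach is not made up. The controller multiplies each number of a shift by 60 mm and each number of a turn by 4 degrees. A row lasts 1/8 s, in which the tool goes at most 62.5 mm and 10.7 degrees, less where a joint would pass 70% of its speed; a pose out of reach is approached as far as the arm can. A call with a number of a shift or a turn outside -1 to 1 is refused whole. A call with a gripper value outside its range is refused whole. The fingers move at their own pace and stop on an object; "newtons" is the grip in N (left out, the last holds). Time passes only in rows, so rows that do not move let the fingers close. It gives the time, the measured TCP pose, the force and the opening at its end, in the units of the state.
- readout.get_state(): the state, without advancing time (a new reading comes with each control period).
- eyes.get_image(name): name is "scene" or "top"; returns a dict with "color" (400x640x3 uint8, red, green, blue), "z_map" (400x640 float32, m along the optical axis (not along the pixel's ray), 0 where there is no reading), "mtx" (3x3 intrinsics, pixels), "origin" and "orientation" of the camera in the world. Camera axes: x right, y down, z forward; pixel columns grow to the right and rows downward; lengths in m; the calibration is good to about 2 mm. A picture is of the moment at which its call begins.
- job.sign_off(): hands the job in, once; it reports no verdict.
The state is a dict: "clock": time; "qpos": joint angles; "qd": joint speeds; "effort": joint torques, N m; "position": TCP position; "ee_rot": TCP orientation; "contact_force": force on the tool from outside, world axes, zero at the start; "moment": the same for the moment, N m; "width": finger opening in m.
Only numpy, scipy, OpenCV 4.12 (cv2) and the standard library are available. Lean on these libraries where they do the work, as an engineer would, in place of code of your own. Each camera call takes 0.05 s, during which the arm holds its last target.

## Task

Make up the weld-test set in the grey tray: the bright steel coupon with a weld bead goes in the white pocket, the dark one with a weld bead in the yellow pocket, the copper one in the blue pocket and the plain square sample in the black pocket. Lay each flat in the middle of its pocket, bead side up. The two oblong blanks without a bead do not belong: leave them where they lie.

Things in the scene. Friction and masses are not known exactly. Their poses are not given: they have to be found in the camera images.
- coupon_bright: Welded bright steel coupon: light grey oblong plate 30 mm wide (x), 60 mm long (y), 6 mm thick, with a silvery weld bead (2 mm high) along the middle of its top. Loose, lies flat, about 0.09 kg. Origin: centre of its underside; x across its width, y along its length, z up.
- coupon_dark: Welded dark steel coupon: dark grey oblong plate 25 mm wide (x), 75 mm long (y), 9 mm thick, with a silvery weld bead (2 mm high) along the middle of its top. Loose, lies flat, about 0.13 kg. Origin: centre of its underside; x across its width, y along its length, z up.
- coupon_copper: Welded copper coupon: copper-coloured oblong plate 40 mm wide (x), 60 mm long (y), 8 mm thick, with a brass-coloured bead (3 mm high) along the middle of its top. Loose, lies flat, about 0.16 kg. Origin: centre of its underside; x across its width, y along its length, z up.
- coupon_square: Square plain sample: light grey steel plate 50 x 50 mm, 9 mm thick, no bead. Loose, lies flat, about 0.18 kg. Origin: centre of its underside; x and y along its sides, z up.
- blank_bright: Unwelded bright blank, to be left alone: bright steel oblong plate 30 mm wide (x), 60 mm long (y), 6 mm thick, smooth top with no bead. Loose. Origin: centre of its underside; x across its width, y along its length, z up.
- blank_dark: Unwelded dark blank, to be left alone: dark steel oblong plate 25 mm wide (x), 75 mm long (y), 9 mm thick, smooth top with no bead. Loose. Origin: centre of its underside; x across its width, y along its length, z up.
- pocket_white: White-coloured square plastic pocket, 110 x 110 mm outside, 104 x 104 mm inside, fixed in a grey sheet-metal tray (238 x 238 mm, rim 12 mm above the table, lying flat, fixed) that holds four such pockets two by two, 112 mm apart, in any arrangement. Origin: centre of its underside, 3 mm above the table; its inner floor is 3 mm above the origin and its rim 8 mm above it. z up, x and y along its sides.
- pocket_blue: Blue-coloured square plastic pocket, 110 x 110 mm outside, 104 x 104 mm inside, fixed in a grey sheet-metal tray (238 x 238 mm, rim 12 mm above the table, lying flat, fixed) that holds four such pockets two by two, 112 mm apart, in any arrangement. Origin: centre of its underside, 3 mm above the table; its inner floor is 3 mm above the origin and its rim 8 mm above it. z up, x and y along its sides.
- pocket_yellow: Yellow-coloured square plastic pocket, 110 x 110 mm outside, 104 x 104 mm inside, fixed in a grey sheet-metal tray (238 x 238 mm, rim 12 mm above the table, lying flat, fixed) that holds four such pockets two by two, 112 mm apart, in any arrangement. Origin: centre of its underside, 3 mm above the table; its inner floor is 3 mm above the origin and its rim 8 mm above it. z up, x and y along its sides.
- pocket_black: Black-coloured square plastic pocket, 110 x 110 mm outside, 104 x 104 mm inside, fixed in a grey sheet-metal tray (238 x 238 mm, rim 12 mm above the table, lying flat, fixed) that holds four such pockets two by two, 112 mm apart, in any arrangement. Origin: centre of its underside, 3 mm above the table; its inner floor is 3 mm above the origin and its rim 8 mm above it. z up, x and y along its sides.
Mind the look-alikes: they are no part of the job. What is shaped like the coupon_bright but brown or purple is not meant.

How it is judged:
At the end, for the whole second after the job is handed in: Each piece lies in its own pocket (bright welded: white, dark welded: yellow, copper: blue, square: black), flat on the floor, right side up (0.08 rad, 3 mm), within 15 mm of the pocket's centre, released and at rest; both blanks are within 15 mm of where they started (horizontal distance between coupon_bright and pocket_white below 0.015 m and z of coupon_bright in the frame of pocket_white between 0.0005 and 0.006 m and angle between each of coupon_bright, coupon_dark, coupon_copper, coupon_square's own z axis and vertical below 0.08 rad and linear speed of each of coupon_bright, coupon_dark, coupon_copper, coupon_square below 0.02 m/s and horizontal distance between coupon_dark and pocket_yellow below 0.015 m and z of coupon_dark in the frame of pocket_yellow between 0.0005 and 0.006 m and horizontal distance between coupon_copper and pocket_blue below 0.015 m and z of coupon_copper in the frame of pocket_blue between 0.0005 and 0.006 m and horizontal distance between coupon_square and pocket_black below 0.015 m and z of coupon_square in the frame of pocket_black between 0.0005 and 0.006 m and distance of each of blank_bright, blank_dark from where it was at the start of the episode below 0.015 m); the robot touches nothing.
It fails at once if an unwelded blank is shifted by more than 15 mm or lifted (distance of any of blank_bright, blank_dark from where it was at the start of the episode above 0.015 m).
It also fails if it takes over 99 s, if anything falls off the work surface, if the arm or the gripper's body presses on something with over 40 N, if the wrist force passes 120 N, or if a joint passes its speed limit or range.

## Working session

There is one attempt and no reset: what is moved stays moved. The work goes in short steps, Python scripts to look and compute and a tool call to move; the robot and the scene stay as the last step left them, time stands still between calls to the robot, and variables do not carry over. Pictures are saved under pics/ and viewed, and the job is handed in when it is done.

Besides the shell and the picture viewer there is one more tool, called after "Request:" in YAML: its name, and indented under it one key for each argument. carry_out: Moves the arm, as the interface text tells. Its arguments: {"type":"object","properties":{"deltas":{"type":"array"},"newtons":{"type":"number"}},"required":["deltas"]}

```bash
mkdir -p pics; ls
python3 - <<'E'
from rig import readout, eyes, job, manip
import cv2, numpy as np
s=readout.get_state()
for k,v in s.items(): print(k,np.round(v,4))
print(manip.tcp_to_grasp)
for n in ("scene","top"):
    i=eyes.get_image(n); cv2.imwrite(f"pics/{n}0.png",i["color"][:,:,::-1]); print(n,i["mtx"].tolist(),np.round(i["origin"],4),np.round(i["orientation"],4)); np.savez(f"{n}0.npz",**i)
E
```

```text
pics
clock 0.0
qpos [-1.32    0.2766  1.5061  0.      1.3607 -0.121 ]
qd [ 0.0001  0.0002 -0.001   0.0016 -0.0002  0.0004]
effort [ 2.00000e-04 -4.16777e+01 -2.45809e+01 -1.00000e-04  1.12000e-02
  0.00000e+00]
position [ 0.2088 -0.5352  0.2304]
ee_rot [-0.1301 -0.6949 -0.1313  0.695 ]
contact_force [0.1379 0.5188 0.3594]
moment [ 0.0269 -0.0253  0.0221]
width 0.0854
0.0187
scene [[417.3212182149307, 0.0, 316.6026213479091], [0.0, 417.3212182149307, 197.16843548772204], [0.0, 0.0, 1.0]] [-0.1445  0.3158  0.9332] [ 0.169  -0.4467  0.8263 -0.2987]
top [[451.3070048264761, 0.0, 311.5835575046334], [0.0, 451.3070048264761, 196.7434229629813], [0.0, 0.0, 1.0]] [ 0.3305 -0.0605  1.1625] [ 0.0401 -0.7015  0.7099 -0.0477]
```

View pics/top0.png

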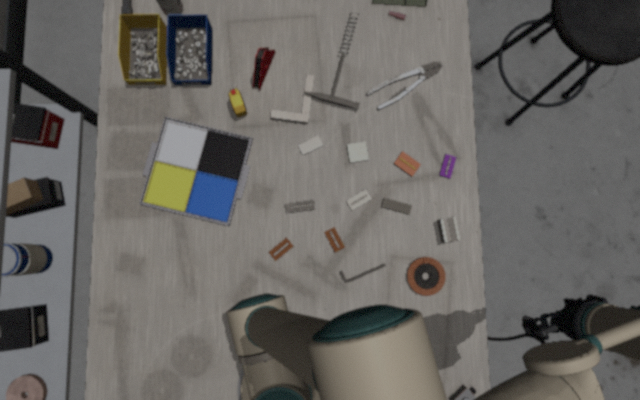

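View pics/scene0.png

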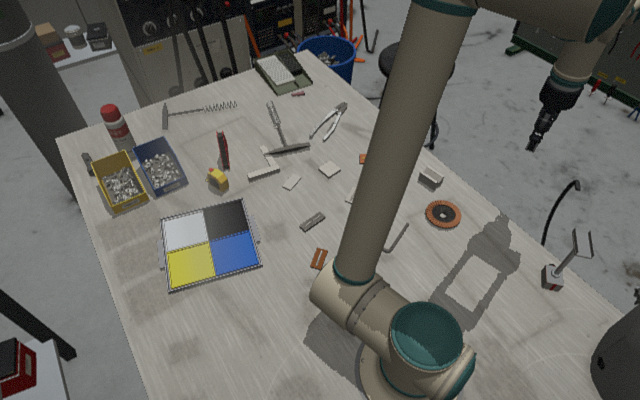

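Run:
```python
import cv2, numpy as np
i=np.load("top0.npz"); c=i["color"][120:270,260:470,::-1]
cv2.imwrite("pics/topz.png",cv2.convertScaleAbs(cv2.resize(c,None,fx=3.8,fy=3.8,interpolation=cv2.INTER_CUBIC),alpha=1.3))
i=np.load("scene0.npz"); c=i["color"][140:280,260:400,::-1]
cv2.imwrite("pics/scz.png",cv2.convertScaleAbs(cv2.resize(c,None,fx=4,fy=4,interpolation=cv2.INTER_CUBIC),alpha=1.2))
```

```text
(no output)
```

View pics/topz.png

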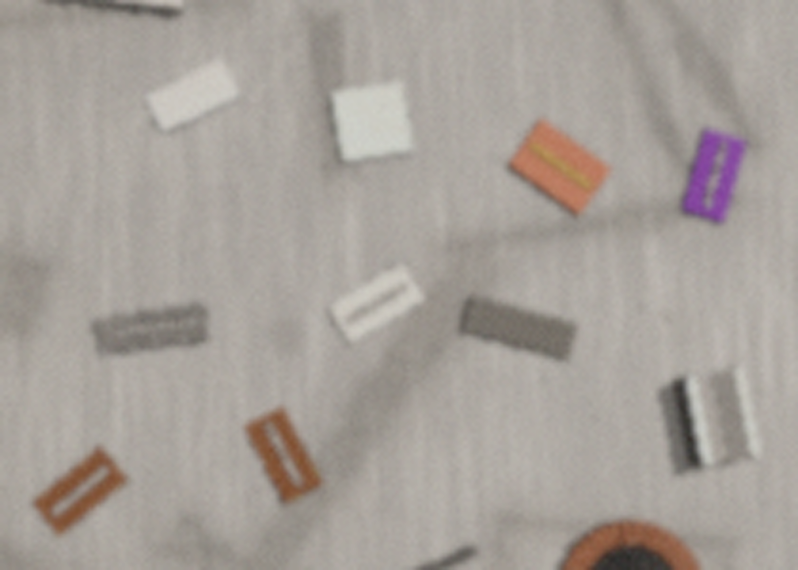

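View pics/scz.png

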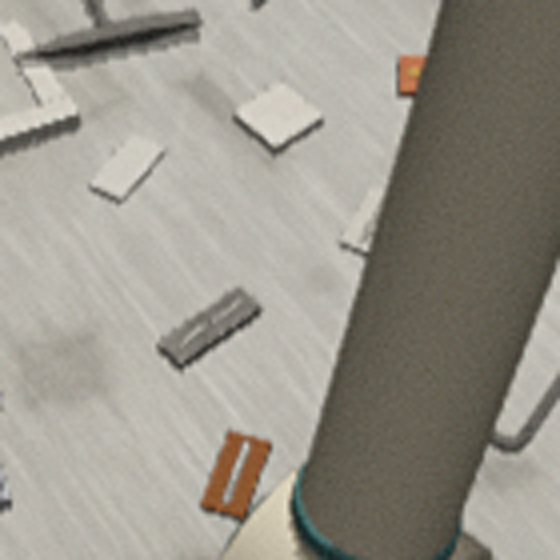

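```bash
cat > h.py <<'E'
import numpy as np, cv2
from scipy.spatial.transform import Rotation as R
def rot(q): return R.from_quat([q[1],q[2],q[3],q[0]]).as_matrix()
def cast(i,uv,z):
    uv=np.atleast_2d(uv).astype(float); d=np.c_[uv,np.ones(len(uv))]@np.linalg.inv(i["mtx"]).T@rot(i["orientation"]).T
    o=np.array(i["origin"]); t=(z-o[2])/d[:,2]; return o+d*t[:,None]
def proj(i,p):
    c=(np.atleast_2d(p)-i["origin"])@rot(i["orientation"]); u=c@i["mtx"].T; return u[:,:2]/u[:,2:]
def piece(i,u,v,z,mode,half=26):
    # local mask by colour distance to the piece's colour vs background, upsampled
    x0,y0=int(u)-half,int(v)-half; S=4
    c=i["color"][y0:y0+2*half,x0:x0+2*half].astype(np.float32)
    c=cv2.GaussianBlur(c,(0,0),0.6); c=cv2.resize(c,None,fx=S,fy=S,interpolation=cv2.INTER_CUBIC)
    bg=np.median(c.reshape(-1,3),axis=0); d=c-bg
    if mode=="bright": m=d.mean(2)>25
    elif mode=="dark": m=d.mean(2)<-22
    else: m=(d[:,:,0]-d[:,:,2])>25
    m=m.astype(np.uint8)*255
    m=cv2.morphologyEx(m,cv2.MORPH_CLOSE,np.ones((17,17),np.uint8)); m=cv2.morphologyEx(m,cv2.MORPH_OPEN,np.ones((13,13),np.uint8))
    cs,_=cv2.findContours(m,cv2.RETR_EXTERNAL,cv2.CHAIN_APPROX_NONE)
    k=min(cs,key=lambda q:np.linalg.norm(q.reshape(-1,2).mean(0)-half*S) if cv2.contourArea(q)>300 else 1e9).reshape(-1,2)
    uv=(k+0.5)/S-0.5+[x0,y0]
    w=cast(i,uv,z)[:,:2]
    r=cv2.minAreaRect((w*1000).astype(np.float32)); b=cv2.boxPoints(r)
    e=[b[1]-b[0],b[2]-b[1]]; L=max(e,key=np.linalg.norm); W=min(e,key=np.linalg.norm)
    return np.array(r[0])/1000,np.linalg.norm(L),np.linalg.norm(W),np.degrees(np.arctan2(L[1],L[0]))%180,bg,m
E
python3 - <<'E'
from h import *
i=dict(np.load("top0.npz"))
for n,u,v,z,m in [("bright",359,200,.006,"bright"),("dark",299,206,.009,"dark"),("copper",406,162,.008,"copper"),("square",357,152,.009,"bright"),("blank_b",311,145,.006,"bright"),("blank_d",396,206,.009,"dark")]:
    r=piece(i,u,v,z,m); print(n,np.round(r[0],4),np.round(r[1:4],1),r[4])
    cv2.imwrite(f"pics/m_{n}.png",r[5])
# table depth check
from h import rot
for uv in [(330,180),(370,180),(359,200),(357,152),(406,162)]:
    z=i["z_map"][uv[1],uv[0]]; d=np.linalg.inv(i["mtx"])@[*uv,1]*z; print(uv,np.round(i["origin"]+rot(i["orientation"])@d,4))
hsv=cv2.cvtColor(i["color"],cv2.COLOR_RGB2HSV)[110:230,135:260]
ox,oy=135,110
ms={"yellow":cv2.inRange(hsv,(20,100,60),(40,255,255)),"blue":cv2.inRange(hsv,(100,120,60),(130,255,255)),"black":cv2.inRange(hsv,(0,0,0),(180,255,60)),"white":cv2.inRange(hsv,(0,0,178),(180,40,255))}
for k,m in ms.items():
    m=cv2.morphologyEx(m,cv2.MORPH_OPEN,np.ones((5,5),np.uint8))
    cs,_=cv2.findContours(m,cv2.RETR_EXTERNAL,cv2.CHAIN_APPROX_NONE)
    c=max(cs,key=cv2.contourArea).reshape(-1,2)+[ox,oy]
    w=cast(i,c,.009)[:,:2]; r=cv2.minAreaRect((w*1000).astype(np.float32)); print(k,np.round(r,1) if 0 else r, np.round(proj(i,[r[0][0]/1000,r[0][1]/1000,.009]),1))
E
```

```text
Traceback (most recent call last):
  File "h.py", line 21, in piece
    k=min(cs,key=lambda q:np.linalg.norm(q.reshape(-1,2).mean(0)-half*S) if cv2.contourArea(q)>300 else 1e9).reshape(-1,2)
      ~~~^^^^^^^^^^^^^^^^^^^^^^^^^^^^^^^^^^^^^^^^^^^^^^^^^^^^^^^^^^^^^^^^^^^^^^^^^^^^^^^^^^^^^^^^^^^^^^^^^^^
ValueError: min() iterable argument is empty
```

```bash
cat > m.py <<'E'
from h import *
import sys
i=dict(np.load("top0.npz"))
for n,(u,v) in dict(bright=(352,203),dark=(290,206),copper=(402,157),square=(357,152),bg=(330,180),white=(180,140),black=(222,155),rim=(146,206)).items(): print(n,i["color"][v-1:v+2,u-1:u+2].reshape(-1,3).mean(0).round())
E
python3 m.py
```

```text
bright [136. 132. 126.]
dark [103.  98.  94.]
copper [141.  98.  71.]
square [157. 157. 151.]
bg [132. 128. 124.]
white [157. 158. 162.]
black [33. 33. 35.]
rim [101.  97.  95.]
```

```bash
sed -i 's/mean(2)>25/mean(2)>12/; s/mean(2)<-22/mean(2)<-13/' h.py
cat > m.py <<'E'
from h import *
i=dict(np.load("top0.npz"))
ims=[]
for n,u,v,z,m in [("bright",359,200,.006,"bright"),("dark",299,206,.009,"dark"),("copper",406,162,.008,"copper"),("square",357,152,.009,"bright"),("blank_b",311,145,.006,"bright"),("blank_d",396,206,.009,"dark")]:
    try: r=piece(i,u,v,z,m)
    except Exception as e: print(n,e); continue
    print(n,np.round(r[0],4),np.round(r[1:4],1),r[4]); ims.append(r[5])
cv2.imwrite("pics/masks.png",cv2.resize(np.hstack(ims),None,fx=.6,fy=.6))
for uv in [(330,180),(370,180),(359,200),(357,152),(406,162)]:
    z=i["z_map"][uv[1],uv[0]]; d=np.linalg.inv(i["mtx"])@[*uv,1]*z; print(uv,np.round(i["origin"]+rot(i["orientation"])@d,4))
hsv=cv2.cvtColor(i["color"],cv2.COLOR_RGB2HSV)[110:230,135:260]
ox,oy=135,110
ms={"yellow":cv2.inRange(hsv,(20,100,60),(40,255,255)),"blue":cv2.inRange(hsv,(100,120,60),(130,255,255)),"black":cv2.inRange(hsv,(0,0,0),(180,255,60)),"white":cv2.inRange(hsv,(0,0,147),(180,40,255))}
for k,m in ms.items():
    m=cv2.morphologyEx(m,cv2.MORPH_OPEN,np.ones((5,5),np.uint8))
    cs,_=cv2.findContours(m,cv2.RETR_EXTERNAL,cv2.CHAIN_APPROX_NONE)
    c=max(cs,key=cv2.contourArea).reshape(-1,2)+[ox,oy]
    w=cast(i,c,.009)[:,:2]; r=cv2.minAreaRect((w*1000).astype(np.float32)); print(k,r, np.round(proj(i,[r[0][0]/1000,r[0][1]/1000,.009]),1))
E
python3 m.py
```

```text
bright [ 0.4678 -0.1958] [ 57.5  30.4 119.7] [130.68767 126.70772 121.94704]
dark [ 0.4499 -0.0416] [80.9 31.1 95.9] [131.78302  127.78955  122.803345]
copper [ 0.5594 -0.3235] [60.1 41.1 53.3] [132.05095 126.31275 121.32797]
square [ 0.5933 -0.1961] [48.6 48.3  8.3] [132.01779 128.26974 123.49922]
blank_b [ 0.6138 -0.073 ] [ 60.4  29.5 115.8] [131.87755 127.98146 123.11563]
blank_d [ 0.4524 -0.2748] [108.8  59.4  93.1] [130.56369 126.54698 121.68077]
(330, 180) [ 0.5193 -0.1227 -0.0017]
(370, 180) [ 0.5183 -0.2275 -0.0028]
(359, 200) [ 0.4652 -0.1966  0.0032]
(357, 152) [ 0.5914 -0.1942  0.0064]
(406, 162) [ 0.5632 -0.3215  0.0075]
yellow ((506.7655944824219, 292.1694030761719), (108.39834594726562, 107.82144165039062), 75.6810302734375) [[169.3 185.9]]
blue ((480.840576171875, 183.01931762695312), (107.92349243164062, 111.97280883789062), 75.75221252441406) [[211.7 195.4]]
black ((587.9869384765625, 155.3231201171875), (107.81675720214844, 109.02113342285156), 75.7038803100586) [[222.9 154.4]]
white ((613.9806518554688, 263.5282897949219), (102.57306671142578, 103.0538101196289), 75.93519592285156) [[181.4 145. ]]
```

View pics/masks.png

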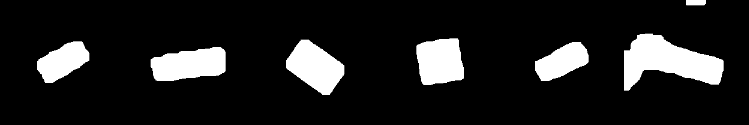

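```bash
cat > to.py <<'E'
# usage: to.py x y z jawdeg  -> turn and shift needed in row units
import sys
from h import *
from rig import readout
s=readout.get_state(); M=rot(s["ee_rot"]); p=np.array(s["position"])
x,y,z,jaw=map(float,sys.argv[1:5])
cur=np.degrees(np.arctan2(M[1,1],M[0,1]))
print("t",round(s["clock"],2),"pos",p.round(4),"jaw",round(cur,1),"toolx",M[:,0].round(3),"w",round(s["width"],4),"F",np.round(s["contact_force"],1),"q6",round(s["qpos"][5],2))
d=(jaw-cur+90)%180-90
# positive turn about tool x (down) lowers world yaw
tn=-d
M1=M@R.from_rotvec([np.radians(tn),0,0]).as_matrix()
# level target: x straight down
yy=np.array([np.cos(np.radians(cur+d)),np.sin(np.radians(cur+d)),0]); xx=np.array([0,0,-1.]); T=np.c_[xx,yy,np.cross(xx,yy)]
rv=R.from_matrix(M.T@T).as_rotvec(degrees=True)
print("full turn, units of 4deg:",(rv/4).round(3))
D=T.T@(np.array([x,y,z])-p); print("then shift units of 60mm:",(D/.06).round(3))
E
python3 to.py 0.4678 -0.1958 0.06 29.7
```

```text
t 0.1 pos [ 0.2088 -0.5353  0.2305] jaw -68.7 toolx [-0.     0.002 -1.   ] w 0.0854 F [-0.2  0.4  0.4] q6 -0.12
full turn, units of 4deg: [2.0401e+01 1.4000e-02 2.1000e-02]
then shift units of 60mm: [ 2.842 -6.553  2.775]
```

```bash
sed -i 's/d=(jaw-cur+90)%180-90/d=(jaw-cur+180)%360-180/' to.py; python3 to.py 0.4678 -0.1958 0.06 29.7
```

```text
t 0.1 pos [ 0.2088 -0.5353  0.2305] jaw -68.7 toolx [-0.     0.002 -1.   ] w 0.0854 F [-0.2  0.4  0.4] q6 -0.12
full turn, units of 4deg: [-2.4599e+01 -2.2000e-02  1.4000e-02]
then shift units of 60mm: [ 2.842  6.553 -2.775]
```

Request:
carry_out:
  deltas: [0,0,0,-1,0,0,0.3,0,0,0,-1,0,0,0.3,0,0,0,-1,0,0,0.3,0,0,0,-1,0,0,0.3,0,0,0,-1,0,0,0.3,0,0,0,-1,0,0,0.3,0,0,0,-1,0,0,0.3,0,0,0,-1,0,0,0.3,0,0,0,-1,0,0,0.3,0,0,0,-1,0,0,0.3]
  newtons: 40

```text
clock: 1.35
position: [0.2088, -0.5354, 0.2308]
ee_rot: [0.361, 0.608, 0.362, -0.608]
contact_force: [0.1, 0.2, 0.7]
width: 0.0554
```

Request:
carry_out:
  deltas: [0,0,0,-1,0,0,0.3,0,0,0,-1,0,0,0.3,0,0,0,-1,0,0,0.3,0,0,0,-1,0,0,0.3,0,0,0,-1,0,0,0.3,0,0,0,-1,0,0,0.3,0,0,0,-1,0,0,0.3,0,0,0,-1,0,0,0.3,0,0,0,-1,0,0,0.3,0,0,0,-1,0,0,0.3]

```text
clock: 2.6
position: [0.2088, -0.5354, 0.2308]
ee_rot: [0.547, 0.448, 0.548, -0.447]
contact_force: [0.1, 0.1, -0.1]
width: 0.0554
```

```bash
python3 to.py 0.4678 -0.1958 0.06 29.7
```

```text
t 2.6 pos [ 0.2088 -0.5354  0.2308] jaw 11.4 toolx [-0.     0.001 -1.   ] w 0.0554 F [ 0.1  0.1 -0.1] q6 -1.52
full turn, units of 4deg: [-4.567e+00 -1.600e-02 -2.000e-03]
then shift units of 60mm: [ 2.846  6.554 -2.777]
```

Request:
carry_out:
  deltas: [0,0,0,-1,0,0,0.3,0,0,0,-1,0,0,0.3,0,0,0,-1,0,0,0.3,0,0,0,-1,0,0,0.3,0,0,0,-0.57,0,0,0.3]

```text
clock: 3.22
position: [0.2088, -0.5354, 0.2308]
ee_rot: [0.611, 0.356, 0.612, -0.355]
contact_force: [0.2, -1.2, -0.5]
width: 0.0552
```

Request:
carry_out:
  deltas: [0.3,0.82,-0.347,0,0,0,0.3,0.3,0.82,-0.347,0,0,0,0.3,0.3,0.82,-0.347,0,0,0,0.3,0.3,0.82,-0.347,0,0,0,0.3,0.3,0.82,-0.347,0,0,0,0.3,0.3,0.82,-0.347,0,0,0,0.3,0.3,0.82,-0.347,0,0,0,0.3,0.3,0.82,-0.347,0,0,0,0.3,0,0,0,0,0,0,0.3]

```text
clock: 4.35
position: [0.4694, -0.1931, 0.0857]
ee_rot: [0.611, 0.354, 0.613, -0.354]
contact_force: [-0.1, -0.7, 0.1]
width: 0.0553
```

```bash
python3 to.py 0.4678 -0.1958 0.002 29.7
```

```text
t 4.35 pos [ 0.4694 -0.1931  0.0857] jaw 29.9 toolx [-0.003  0.002 -1.   ] w 0.0553 F [-0.1 -0.7  0.1] q6 -1.05
full turn, units of 4deg: [ 0.045 -0.051  0.017]
then shift units of 60mm: [ 1.394 -0.045  0.026]
```

Request:
carry_out:
  deltas: [0.5,-0.045,0.026,0,-0.05,0,0.3,0.4,0,0,0,0,0,0.3,0.3,0,0,0,0,0,0.3,0.1,0,0,0,0,0,0.3,0.06,0,0,0,0,0,0.3,0,0,0,0,0,0,0.3]

```text
clock: 5.1
position: [0.4676, -0.2, 0.0061]
ee_rot: [0.612, 0.355, 0.61, -0.357]
contact_force: [-0.1, 0.1, -0.4]
width: 0.0554
```

```bash
python3 to.py 0.4678 -0.1958 0.002 29.7
```

```text
t 5.1 pos [ 0.4676 -0.2     0.0061] jaw 29.6 toolx [ 0.002 -0.004 -1.   ] w 0.0554 F [-0.1  0.1 -0.4] q6 -1.05
full turn, units of 4deg: [-0.034  0.062 -0.004]
then shift units of 60mm: [ 0.069  0.037 -0.059]
```

Request:
carry_out:
  deltas: [0,0,0,0,0,0,0.3,0,0,0,0,0,0,0.3]

```text
clock: 5.35
position: [0.4678, -0.1996, 0.0062]
ee_rot: [0.613, 0.355, 0.61, -0.356]
contact_force: [-0.2, 0.2, 1.2]
width: 0.0556
```

```bash
python3 to.py 0.4678 -0.1958 0.002 29.7
```

```text
t 5.35 pos [ 0.4678 -0.1996  0.0062] jaw 29.6 toolx [ 0.003 -0.004 -1.   ] w 0.0556 F [-0.2  0.2  1.2] q6 -1.05
full turn, units of 4deg: [-0.027  0.064 -0.007]
then shift units of 60mm: [ 0.07   0.032 -0.055]
```

Request:
carry_out:
  deltas: [0.07,0.032,-0.055,0,0,0,0.3,0,0,0,0,0,0,0.3,0,0,0,0,0,0,0.3]

```text
clock: 5.72
position: [0.4675, -0.1955, 0.0014]
ee_rot: [0.612, 0.355, 0.61, -0.356]
contact_force: [-0.4, -0.9, 0.1]
width: 0.0554
```

```bash
python3 to.py 0.4678 -0.1958 0.002 29.7;python3 - <<'E'
from rig import eyes
import cv2
i=eyes.get_image("top"); cv2.imwrite("pics/t1.png",cv2.resize(i["color"][120:270,260:470,::-1],None,fx=3.5,fy=3.5))
E
```

```text
t 5.72 pos [ 0.4675 -0.1955  0.0014] jaw 29.6 toolx [ 0.002 -0.003 -1.   ] w 0.0554 F [-0.4 -0.9  0.1] q6 -1.05
full turn, units of 4deg: [-0.026  0.05   0.002]
then shift units of 60mm: [-0.01   0.002  0.006]
```

View pics/t1.png

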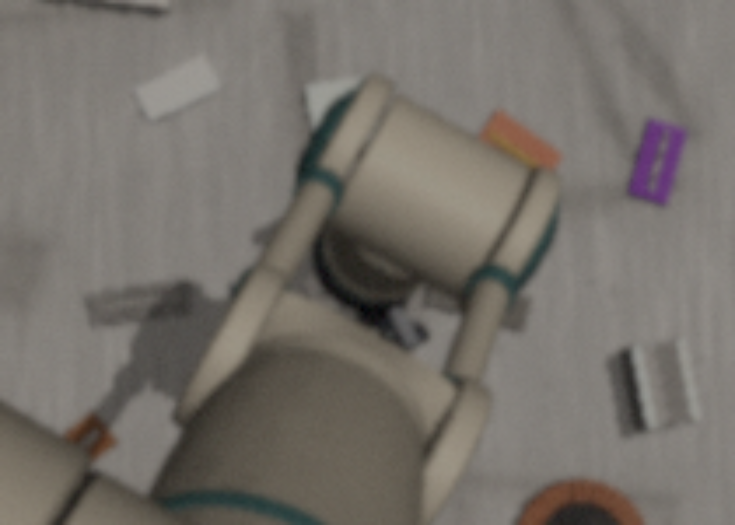

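Request:
carry_out:
  deltas: [0,0,0,0,0,0,-1,0,0,0,0,0,0,-1,0,0,0,0,0,0,-1,0,0,0,0,0,0,-1,0,0,0,0,0,0,-1]
  newtons: 50

```text
clock: 6.4
position: [0.4677, -0.1958, 0.0018]
ee_rot: [0.612, 0.355, 0.61, -0.356]
contact_force: [-0.5, 0.7, 5.6]
width: 0.0278
```

Request:
carry_out:
  deltas: [-0.3,0,0,0,0,0,-1,-0.6,0,0,0,0,0,-1,-0.5,0,0,0,0,0,-1,0,0,0,0,0,0,-1,0,0,0,0,0,0,-1]

```text
clock: 7.02
position: [0.4666, -0.195, 0.0846]
ee_rot: [0.612, 0.355, 0.611, -0.356]
contact_force: [-0.1, -0.1, -0.7]
width: 0.0273
```

```bash
python3 to.py 0.6155 0.2640 0.03 29.7; python3 to.py 0.6155 0.2640 0.008 29.7|tail -1
```

```text
t 7.03 pos [ 0.4666 -0.195   0.0846] jaw 29.6 toolx [ 0.    -0.002 -1.   ] w 0.0273 F [-0.1 -0.1 -0.7] q6 -1.05
full turn, units of 4deg: [-0.03   0.029  0.013]
then shift units of 60mm: [ 0.909  5.945 -5.415]
then shift units of 60mm: [ 1.276  5.945 -5.415]
```

Request:
carry_out:
  deltas: [0,0.66,-0.6,0,0,0,-1,0,0.66,-0.6,0,0,0,-1,0,0.66,-0.6,0,0,0,-1,0,0.66,-0.6,0,0,0,-1,0,0.66,-0.6,0,0,0,-1,0,0.66,-0.6,0,0,0,-1,0,0.66,-0.6,0,0,0,-1,0,0.66,-0.6,0,0,0,-1,0,0.66,-0.6,0,0,0,-1,0,0,0,0,0,0,-1]

```text
clock: 8.28
position: [0.6173, 0.2659, 0.0817]
ee_rot: [0.612, 0.354, 0.611, -0.355]
contact_force: [-0.5, 0.1, -1.1]
width: 0.0277
```

Request:
carry_out:
  deltas: [0,0,0,0,0,0,-1,0,0,0,0,0,0,-1,0,0,0,0,0,0,-1]

```text
clock: 8.65
position: [0.6171, 0.2609, 0.0843]
ee_rot: [0.612, 0.355, 0.61, -0.357]
contact_force: [-0.3, 0.2, -1.1]
width: 0.0278
```

```bash
python3 to.py 0.6155 0.2640 0.008 29.7;python3 - <<'E'
from rig import eyes
import cv2
i=eyes.get_image("scene"); cv2.imwrite("pics/s2.png",cv2.resize(i["color"][100:300,100:350,::-1],None,fx=3,fy=3))
E
```

```text
t 8.65 pos [0.6171 0.2609 0.0843] jaw 29.5 toolx [ 0.001 -0.003 -1.   ] w 0.0278 F [-0.3  0.2 -1.1] q6 -0.21
full turn, units of 4deg: [-0.052  0.052  0.01 ]
then shift units of 60mm: [ 1.271  0.002 -0.058]
```

View pics/s2.png

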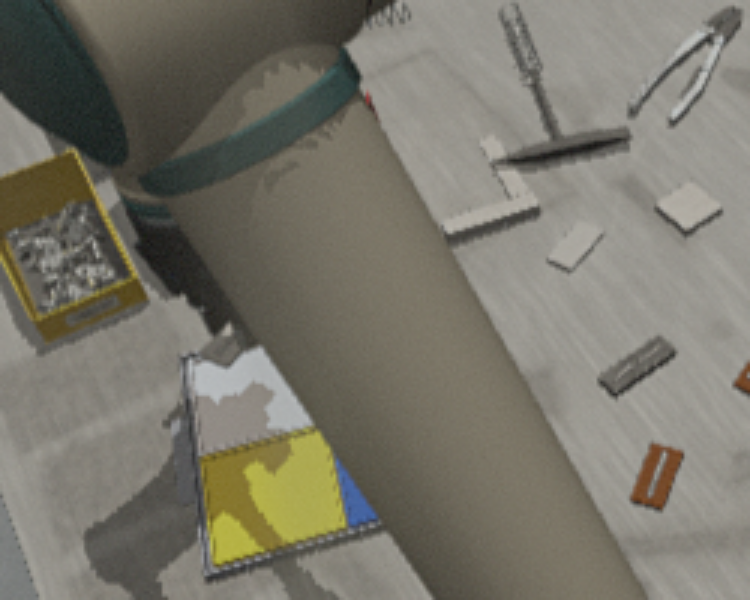

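Request:
carry_out:
  deltas: [0.4,0,-0.058,0,0.05,0,-1,0.4,0,0,0,0,0,-1,0.3,0,0,0,0,0,-1,0.1,0,0,0,0,0,-1,0,0,0,0,0,0,-1,0,0,0,0,0,0,-1,0,0,0,0,0,0,-1]

```text
clock: 9.57
position: [0.6163, 0.2655, 0.0132]
ee_rot: [0.611, 0.356, 0.611, -0.355]
contact_force: [-0.0, 0.2, -0.5]
width: 0.0276
```

```bash
python3 to.py 0.6155 0.2640 0.008 29.7
```

```text
t 9.57 pos [0.6163 0.2655 0.0132] jaw 29.6 toolx [ 0.002  0.    -1.   ] w 0.0276 F [-0.   0.2 -0.5] q6 -0.21
full turn, units of 4deg: [-0.028  0.006 -0.022]
then shift units of 60mm: [ 0.086 -0.023  0.015]
```

Request:
carry_out:
  deltas: [0.08,-0.02,0.01,0,0,0,-1,0,0,0,0,0,0,-1,0,0,0,0,0,0,-1]

```text
clock: 9.95
position: [0.6156, 0.2644, 0.0081]
ee_rot: [0.612, 0.356, 0.611, -0.355]
contact_force: [0.2, -0.6, 4.2]
width: 0.0282
```

Touching the floor lightly; release partly, then raise.

Request:
carry_out:
  deltas: [0,0,0,0,0,0,0.1,0,0,0,0,0,0,0.1,0,0,0,0,0,0,0.1,-0.5,0,0,0,0,0,0.1,-0.8,0,0,0,0,0,0.1,-0.3,0,0,0,0,0,0.1,0,0,0,0,0,0,0.1,0,0,0,0,0,0,0.1]

```text
clock: 10.95
position: [0.6137, 0.2637, 0.1017]
ee_rot: [0.61, 0.355, 0.612, -0.357]
contact_force: [-0.7, 0.3, -0.6]
width: 0.047
```

```bash
python3 to.py 0.4495 -0.0410 0.09 5.9
```

```text
t 10.95 pos [0.6137 0.2637 0.1017] jaw 29.6 toolx [-0.003 -0.001 -1.   ] w 0.047 F [-0.7  0.3 -0.6] q6 -0.21
full turn, units of 4deg: [5.921e+00 1.000e-03 4.800e-02]
then shift units of 60mm: [ 0.195 -3.245  4.771]
```

Request:
carry_out:
  deltas: [0,0,0,1,0,0,0.2,0,0,0,1,0,0,0.2,0,0,0,1,0,0,0.2,0,0,0,1,0,0,0.2,0,0,0,1,0,0,0.2,0,0,0,0.9,0,0,0.2]

```text
clock: 11.7
position: [0.6136, 0.2637, 0.101]
ee_rot: [0.524, 0.472, 0.526, -0.475]
contact_force: [0.7, -0.7, -0.8]
width: 0.0509
```

Request:
carry_out:
  deltas: [0,-0.464,0.68,0,0,0,0.2,0,-0.464,0.68,0,0,0,0.2,0,-0.464,0.68,0,0,0,0.2,0,-0.464,0.68,0,0,0,0.2,0,-0.464,0.68,0,0,0,0.2,0,-0.464,0.68,0,0,0,0.2,0,-0.464,0.68,0,0,0,0.2,0,0,0,0,0,0,0.2,0,0,0,0,0,0,0.2,0,0,0,0,0,0,0.2]

```text
clock: 12.95
position: [0.4512, -0.0393, 0.1031]
ee_rot: [0.525, 0.473, 0.526, -0.473]
contact_force: [-0.2, 0.2, -0.6]
width: 0.0513
```

```bash
python3 to.py 0.4495 -0.0410 0.0025 5.9;python3 - <<'E'
from rig import eyes
import cv2
i=eyes.get_image("top"); cv2.imwrite("pics/t3.png",cv2.resize(i["color"][100:260,130:350,::-1],None,fx=3.5,fy=3.5))
E
```

```text
t 12.95 pos [ 0.4512 -0.0393  0.1031] jaw 6.1 toolx [-0.001  0.    -1.   ] w 0.0513 F [-0.2  0.2 -0.6] q6 -0.35
full turn, units of 4deg: [ 0.039 -0.007  0.008]
then shift units of 60mm: [ 1.676 -0.031  0.025]
```

View pics/t3.png

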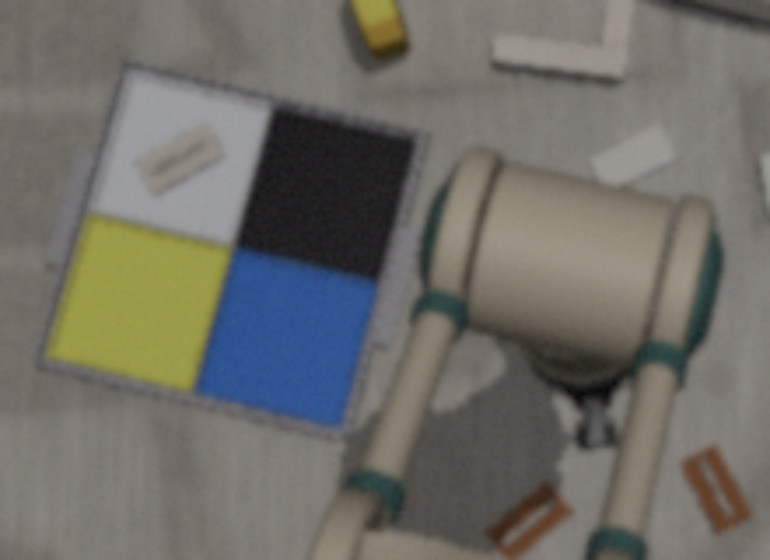

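Request:
carry_out:
  deltas: [0.6,-0.03,0.025,0,0,0,0.2,0.6,0,0,0,0,0,0.2,0.35,0,0,0,0,0,0.2,0.08,0,0,0,0,0,0.2,0,0,0,0,0,0,0.2,0,0,0,0,0,0,0.2,0,0,0,0,0,0,0.2]

```text
clock: 13.88
position: [0.45, -0.042, 0.0065]
ee_rot: [0.526, 0.473, 0.525, -0.473]
contact_force: [0.3, 0.4, 0.5]
width: 0.051
```

```bash
python3 to.py 0.4495 -0.0410 0.0025 5.9
```

```text
t 13.88 pos [ 0.45   -0.042   0.0065] jaw 6.0 toolx [ 0.002 -0.001 -1.   ] w 0.051 F [0.3 0.4 0.5] q6 -0.35
full turn, units of 4deg: [ 0.023  0.011 -0.027]
then shift units of 60mm: [ 0.067 -0.006 -0.017]
```

Request:
carry_out:
  deltas: [0.065,0,-0.02,0,0,0,0.2,0,0,0,0,0,0,-1,0,0,0,0,0,0,-1,0,0,0,0,0,0,-1,0,0,0,0,0,0,-1,0,0,0,0,0,0,-1]

```text
clock: 14.62
position: [0.4493, -0.0407, 0.0021]
ee_rot: [0.526, 0.473, 0.525, -0.473]
contact_force: [-0.7, 0.6, 5.9]
width: 0.0233
```

Request:
carry_out:
  deltas: [-0.3,0,0,0,0,0,-1,-0.6,0,0,0,0,0,-1,-0.5,0,0,0,0,0,-1,0,0,0,0,0,0,-1,0,0,0,0,0,0,-1,0,0,0,0,0,0,-1]

```text
clock: 15.38
position: [0.4479, -0.0404, 0.0844]
ee_rot: [0.524, 0.473, 0.526, -0.474]
contact_force: [-0.8, -0.8, -1.3]
width: 0.0234
```

```bash
python3 to.py 0.5069 0.2916 0.0085 5.9
```

```text
t 15.38 pos [ 0.4479 -0.0404  0.0844] jaw 6.0 toolx [-0.003  0.001 -1.   ] w 0.0234 F [-0.8 -0.8 -1.3] q6 -0.35
full turn, units of 4deg: [ 0.019 -0.014  0.044]
then shift units of 60mm: [ 1.265  1.546 -5.404]
```

Request:
carry_out:
  deltas: [0,0.221,-0.772,0,0,0,-1,0,0.221,-0.772,0,0,0,-1,0,0.221,-0.772,0,0,0,-1,0,0.221,-0.772,0,0,0,-1,0,0.221,-0.772,0,0,0,-1,0,0.221,-0.772,0,0,0,-1,0,0.221,-0.772,0,0,0,-1,0,0,0,0,0,0,-1,0,0,0,0,0,0,-1,0,0,0,0,0,0,-1]

```text
clock: 16.62
position: [0.507, 0.2901, 0.0851]
ee_rot: [0.525, 0.473, 0.525, -0.474]
contact_force: [0.2, 0.1, -1.1]
width: 0.0232
```

```bash
python3 to.py 0.5069 0.2916 0.0085 5.9
```

```text
t 16.62 pos [0.507  0.2901 0.0851] jaw 5.9 toolx [-0.002 -0.001 -1.   ] w 0.0232 F [ 0.2  0.1 -1.1] q6 0.3
full turn, units of 4deg: [0.005 0.015 0.026]
then shift units of 60mm: [ 1.277e+00  1.000e-03 -2.500e-02]
```

Request:
carry_out:
  deltas: [0.5,0,-0.025,0,0,0,-1,0.5,0,0,0,0,0,-1,0.2,0,0,0,0,0,-1,0.06,0,0,0,0,0,-1,0,0,0,0,0,0,-1,0,0,0,0,0,0,-1,0,0,0,0,0,0,-1]

```text
clock: 17.5
position: [0.508, 0.2932, 0.011]
ee_rot: [0.526, 0.474, 0.525, -0.473]
contact_force: [0.6, 1.0, -2.4]
width: 0.0234
```

```bash
python3 to.py 0.5069 0.2916 0.0085 5.9
```

```text
t 17.5 pos [0.508  0.2932 0.011 ] jaw 6.0 toolx [ 0.001  0.001 -1.   ] w 0.0234 F [ 0.6  1.  -2.4] q6 0.3
full turn, units of 4deg: [ 0.021 -0.005 -0.021]
then shift units of 60mm: [ 0.042 -0.021  0.024]
```

Request:
carry_out:
  deltas: [0.045,0,0.02,0,0,0,-1,0,0,0,0,0,0,-1,0,0,0,0,0,0,-1]

```text
clock: 17.88
position: [0.5081, 0.2922, 0.0083]
ee_rot: [0.526, 0.474, 0.525, -0.473]
contact_force: [-2.0, 1.6, 6.4]
width: 0.0231
```

Request:
carry_out:
  deltas: [0,0,0,0,0,0,0.1,0,0,0,0,0,0,0.1,0,0,0,0,0,0,0.1,-0.5,0,0,0,0,0,0.1,-0.7,0,0,0,0,0,0.1,-0.3,0,0,0,0,0,0.1,0,0,0,0,0,0,0.4,0,0,0,0,0,0,0.4]

```text
clock: 18.88
position: [0.5068, 0.2914, 0.0964]
ee_rot: [0.525, 0.473, 0.526, -0.474]
contact_force: [-0.1, 0.4, 0.5]
width: 0.0598
```

```bash
python3 to.py 0.5594 -0.3235 0.09 -36.7
```

```text
t 18.88 pos [0.5068 0.2914 0.0964] jaw 6.0 toolx [-0.002 -0.001 -1.   ] w 0.0598 F [-0.1  0.4  0.5] q6 0.3
full turn, units of 4deg: [10.671  0.02   0.022]
then shift units of 60mm: [0.107 6.827 7.693]
```

Request:
carry_out:
  deltas: [0,0,0,1,0,0,0.5,0,0,0,1,0,0,0.5,0,0,0,1,0,0,0.5,0,0,0,1,0,0,0.5,0,0,0,1,0,0,0.5,0,0,0,1,0,0,0.5,0,0,0,1,0,0,0.5,0,0,0,1,0,0,0.5,0,0,0,1,0,0,0.5,0,0,0,1,0,0,0.5]

```text
clock: 20.12
position: [0.5066, 0.2913, 0.0957]
ee_rot: [-0.331, -0.624, -0.331, 0.626]
contact_force: [0.7, 0.1, -0.3]
width: 0.0641
```

Request:
carry_out:
  deltas: [0,0,0,0.67,0,0,0.5,0,0.569,0.641,0,0,0,0.5,0,0.569,0.641,0,0,0,0.5,0,0.569,0.641,0,0,0,0.5,0,0.569,0.641,0,0,0,0.5,0,0.569,0.641,0,0,0,0.5,0,0.569,0.641,0,0,0,0.5]

```text
clock: 21.0
position: [0.533, -0.0172, 0.096]
ee_rot: [-0.317, -0.631, -0.318, 0.633]
contact_force: [0.8, -0.2, 0.1]
width: 0.0641
```

Request:
carry_out:
  deltas: [0,0.569,0.641,0,0,0,0.5,0,0.569,0.641,0,0,0,0.5,0,0.569,0.641,0,0,0,0.5,0,0.569,0.641,0,0,0,0.5,0,0.569,0.641,0,0,0,0.5,0,0.569,0.641,0,0,0,0.5,0,0,0,0,0,0,0.5,0,0,0,0,0,0,0.5,0,0,0,0,0,0,0.5]

```text
clock: 22.12
position: [0.5598, -0.3214, 0.0968]
ee_rot: [-0.317, -0.632, -0.318, 0.632]
contact_force: [0.9, 0.1, -0.2]
width: 0.0638
```

```bash
python3 to.py 0.5594 -0.3235 0.003 -36.7;python3 - <<'E'
from rig import eyes
import cv2
i=eyes.get_image("top"); cv2.imwrite("pics/t4.png",cv2.resize(i["color"][100:260,130:350,::-1],None,fx=3.5,fy=3.5))
i=eyes.get_image("scene"); cv2.imwrite("pics/s4.png",cv2.resize(i["color"][100:300,150:450,::-1],None,fx=2.6,fy=2.6))
E
```

```text
t 22.12 pos [ 0.5598 -0.3214  0.0968] jaw -36.6 toolx [-0.002  0.001 -1.   ] w 0.0638 F [ 0.9  0.1 -0.2] q6 0.01
full turn, units of 4deg: [ 0.018 -0.004  0.03 ]
then shift units of 60mm: [1.564 0.016 0.033]
```

View pics/t4.png

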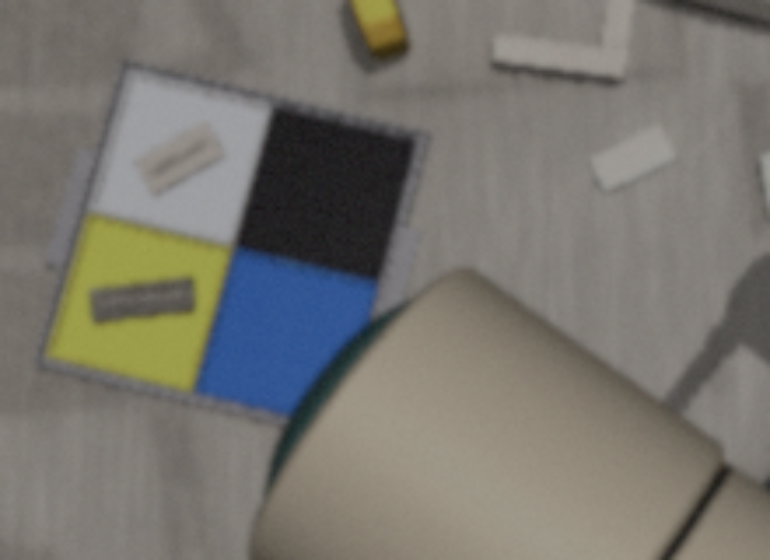

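View pics/s4.png

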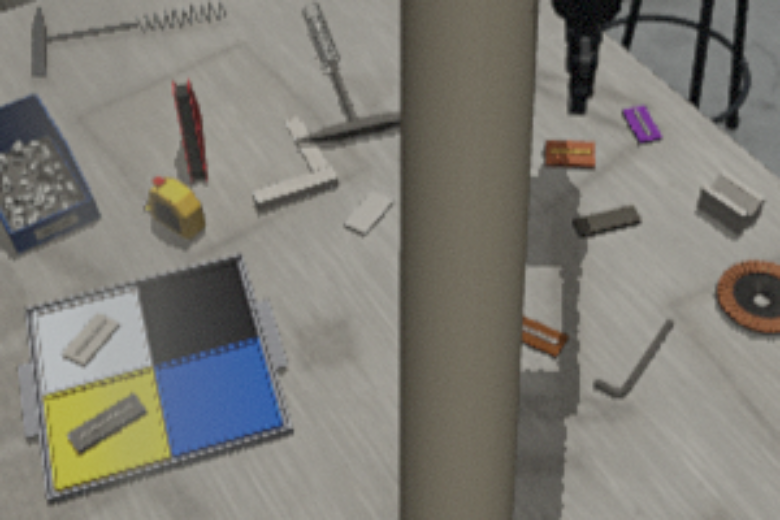

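Request:
carry_out:
  deltas: [0.6,0.016,0.033,0,0,0,0.5,0.6,0,0,0,0,0,0.5,0.28,0,0,0,0,0,0.5,0.08,0,0,0,0,0,0.5,0,0,0,0,0,0,0.5,0,0,0,0,0,0,0.5,0,0,0,0,0,0,0.5]

```text
clock: 23.1
position: [0.5605, -0.3257, 0.005]
ee_rot: [0.318, 0.632, 0.317, -0.632]
contact_force: [-0.1, -0.2, -0.2]
width: 0.0638
```

```bash
python3 to.py 0.5594 -0.3235 0.002 -36.7
```

```text
t 23.1 pos [ 0.5605 -0.3257  0.005 ] jaw -36.7 toolx [ 0.002 -0.001 -1.   ] w 0.0638 F [-0.1 -0.2 -0.2] q6 0.01
full turn, units of 4deg: [ 0.001  0.    -0.029]
then shift units of 60mm: [ 0.051 -0.036 -0.019]
```

Request:
carry_out:
  deltas: [0.055,-0.036,-0.02,0,0,0,0.5,0,0,0,0,0,0,-1,0,0,0,0,0,0,-1,0,0,0,0,0,0,-1,0,0,0,0,0,0,-1,0,0,0,0,0,0,-1]
  newtons: 60

```text
clock: 23.85
position: [0.5591, -0.3231, 0.001]
ee_rot: [0.317, 0.632, 0.317, -0.632]
contact_force: [-1.6, 1.7, 4.7]
width: 0.038
```

Request:
carry_out:
  deltas: [-0.3,0,0,0,0,0,-1,-0.6,0,0,0,0,0,-1,-0.5,0,0,0,0,0,-1,0,0,0,0,0,0,-1,0,0,0,0,0,0,-1,0,0,0,0,0,0,-1]

```text
clock: 24.6
position: [0.5579, -0.3224, 0.0831]
ee_rot: [-0.316, -0.631, -0.318, 0.632]
contact_force: [-0.7, -0.1, -1.5]
width: 0.0381
```

```bash
python3 to.py 0.4793 0.1830 0.0085 -36.7
```

```text
t 24.6 pos [ 0.5579 -0.3224  0.0831] jaw -36.7 toolx [-0.002  0.002 -1.   ] w 0.0381 F [-0.7 -0.1 -1.5] q6 0.01
full turn, units of 4deg: [-0.     0.002  0.043]
then shift units of 60mm: [ 1.244 -6.084 -5.97 ]
```

Request:
carry_out:
  deltas: [0,-0.608,-0.597,0,0,0,-1,0,-0.608,-0.597,0,0,0,-1,0,-0.608,-0.597,0,0,0,-1,0,-0.608,-0.597,0,0,0,-1,0,-0.608,-0.597,0,0,0,-1,0,-0.608,-0.597,0,0,0,-1,0,-0.608,-0.597,0,0,0,-1,0,-0.608,-0.597,0,0,0,-1,0,-0.608,-0.597,0,0,0,-1,0,-0.608,-0.597,0,0,0,-1]

```text
clock: 25.85
position: [0.4795, 0.1836, 0.0837]
ee_rot: [-0.317, -0.631, -0.317, 0.633]
contact_force: [0.6, 0.4, -1.3]
width: 0.0374
```

Request:
carry_out:
  deltas: [0,0,0,0,0,0,-1,0,0,0,0,0,0,-1,0,0,0,0,0,0,-1]

```text
clock: 26.22
position: [0.4804, 0.181, 0.0842]
ee_rot: [-0.317, -0.632, -0.317, 0.633]
contact_force: [0.2, -0.1, -0.5]
width: 0.0375
```

```bash
python3 to.py 0.4793 0.1830 0.0085 -36.7
```

```text
t 26.23 pos [0.4804 0.181  0.0842] jaw -36.8 toolx [-0.001 -0.001 -1.   ] w 0.0375 F [ 0.2 -0.1 -0.5] q6 0.87
full turn, units of 4deg: [-0.019  0.015  0.003]
then shift units of 60mm: [ 1.262 -0.035 -0.015]
```

Request:
carry_out:
  deltas: [0.5,-0.035,-0.015,0,0,0,-1,0.5,0,0,0,0,0,-1,0.18,0,0,0,0,0,-1,0.06,0,0,0,0,0,-1,0,0,0,0,0,0,-1,0,0,0,0,0,0,-1,0,0,0,0,0,0,-1]

```text
clock: 27.1
position: [0.4798, 0.1843, 0.0109]
ee_rot: [0.317, 0.632, 0.317, -0.631]
contact_force: [-1.3, -0.4, -1.0]
width: 0.0379
```

```bash
python3 to.py 0.4793 0.1830 0.0075 -36.7
```

```text
t 27.1 pos [0.4798 0.1843 0.0109] jaw -36.7 toolx [ 0.001  0.    -1.   ] w 0.0379 F [-1.3 -0.4 -1. ] q6 0.87
full turn, units of 4deg: [ 0.001 -0.016 -0.015]
then shift units of 60mm: [0.057 0.007 0.023]
```

Request:
carry_out:
  deltas: [0.055,0,0.02,0,0,0,-1,0,0,0,0,0,0,-1,0,0,0,0,0,0,-1]

```text
clock: 27.48
position: [0.479, 0.1833, 0.0072]
ee_rot: [0.317, 0.632, 0.317, -0.632]
contact_force: [1.4, 0.1, 2.7]
width: 0.038
```

Request:
carry_out:
  deltas: [0,0,0,0,0,0,0.25,0,0,0,0,0,0,0.25,0,0,0,0,0,0,0.25,-0.5,0,0,0,0,0,0.25,-0.7,0,0,0,0,0,0.25,-0.3,0,0,0,0,0,0.25,0,0,0,0,0,0,0.7,0,0,0,0,0,0,0.7]

```text
clock: 28.48
position: [0.4777, 0.183, 0.096]
ee_rot: [-0.317, -0.631, -0.317, 0.633]
contact_force: [-0.7, 0.8, -0.4]
width: 0.0727
```

```bash
python3 to.py 0.5933 -0.1961 0.09 8.3
```

```text
t 28.48 pos [0.4777 0.183  0.096 ] jaw -36.7 toolx [-0.002 -0.    -1.   ] w 0.0727 F [-0.7  0.8 -0.4] q6 0.87
full turn, units of 4deg: [-11.25    0.013   0.022]
then shift units of 60mm: [0.101 0.994 6.53 ]
```

Request:
carry_out:
  deltas: [0,0,0,-1,0,0,0.75,0,0,0,-1,0,0,0.75,0,0,0,-1,0,0,0.75,0,0,0,-1,0,0,0.75,0,0,0,-1,0,0,0.75,0,0,0,-1,0,0,0.75,0,0,0,-1,0,0,0.75,0,0,0,-1,0,0,0.75,0,0,0,-1,0,0,0.75,0,0,0,-1,0,0,0.75]

```text
clock: 29.72
position: [0.4775, 0.1829, 0.0953]
ee_rot: [0.514, 0.484, 0.515, -0.486]
contact_force: [-0.7, 0.2, 0.5]
width: 0.0746
```

Request:
carry_out:
  deltas: [0,0,0,-1,0,0,0.75,0,0,0,-0.25,0,0,0.75,0,0.124,0.816,0,0,0,0.75,0,0.124,0.816,0,0,0,0.75,0,0.124,0.816,0,0,0,0.75,0,0.124,0.816,0,0,0,0.75,0,0.124,0.816,0,0,0,0.75,0,0.124,0.816,0,0,0,0.75,0,0.124,0.816,0,0,0,0.75,0,0.124,0.816,0,0,0,0.75]

```text
clock: 30.98
position: [0.5939, -0.1972, 0.0959]
ee_rot: [0.534, 0.463, 0.535, -0.463]
contact_force: [0.4, 0.0, -0.1]
width: 0.0751
```

Request:
carry_out:
  deltas: [0,0,0,0,0,0,0.75,0,0,0,0,0,0,0.75,0,0,0,0,0,0,0.75]

```text
clock: 31.35
position: [0.5933, -0.1943, 0.0965]
ee_rot: [0.535, 0.462, 0.536, -0.462]
contact_force: [0.4, 0.1, -0.2]
width: 0.0747
```

```bash
python3 to.py 0.5933 -0.1961 0.002 8.3;python3 - <<'E'
from rig import eyes
import cv2
i=eyes.get_image("scene"); cv2.imwrite("pics/s5.png",cv2.resize(i["color"][100:300,150:450,::-1],None,fx=2.6,fy=2.6))
E
```

```text
t 31.35 pos [ 0.5933 -0.1943  0.0965] jaw 8.4 toolx [-0.001  0.001 -1.   ] w 0.0747 F [ 0.4  0.1 -0.2] q6 -0.57
full turn, units of 4deg: [ 0.013 -0.016  0.017]
then shift units of 60mm: [ 1.575 -0.004  0.03 ]
```

View pics/s5.png

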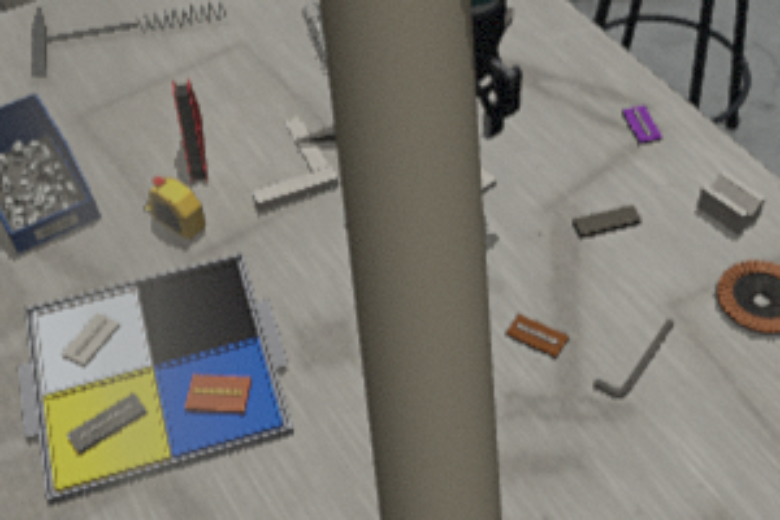

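Request:
carry_out:
  deltas: [0.6,-0.004,0.03,0,0,0,0.75,0.6,0,0,0,0,0,0.75,0.28,0,0,0,0,0,0.75,0.08,0,0,0,0,0,0.75,0,0,0,0,0,0,0.75,0,0,0,0,0,0,0.75,0,0,0,0,0,0,0.75]

```text
clock: 32.28
position: [0.5947, -0.1979, 0.0044]
ee_rot: [0.536, 0.463, 0.534, -0.462]
contact_force: [-0.3, -0.4, 0.2]
width: 0.0745
```

```bash
python3 to.py 0.5933 -0.1961 0.0015 8.3
```

```text
t 32.27 pos [ 0.5947 -0.1979  0.0044] jaw 8.3 toolx [ 0.002 -0.001 -1.   ] w 0.0745 F [-0.3 -0.4  0.2] q6 -0.58
full turn, units of 4deg: [-0.     0.016 -0.024]
then shift units of 60mm: [ 0.048 -0.019 -0.033]
```

Request:
carry_out:
  deltas: [0.05,-0.02,-0.03,0,0,0,0.75,0,0,0,0,0,0,-1,0,0,0,0,0,0,-1,0,0,0,0,0,0,-1,0,0,0,0,0,0,-1,0,0,0,0,0,0,-1]

```text
clock: 33.02
position: [0.5927, -0.196, 0.0008]
ee_rot: [0.535, 0.463, 0.535, -0.462]
contact_force: [-1.8, 0.7, 5.4]
width: 0.0474
```

Request:
carry_out:
  deltas: [-0.3,0,0,0,0,0,-1,-0.6,0,0,0,0,0,-1,-0.5,0,0,0,0,0,-1,0,0,0,0,0,0,-1,0,0,0,0,0,0,-1,0,0,0,0,0,0,-1]

```text
clock: 33.78
position: [0.5914, -0.1954, 0.0823]
ee_rot: [0.534, 0.462, 0.536, -0.463]
contact_force: [-0.5, -0.5, -2.2]
width: 0.0476
```

```bash
python3 to.py 0.5879 0.1554 0.0085 8.3
```

```text
t 33.77 pos [ 0.5914 -0.1954  0.0823] jaw 8.3 toolx [-0.003  0.001 -1.   ] w 0.0476 F [-0.5 -0.5 -2.2] q6 -0.58
full turn, units of 4deg: [ 0.    -0.028  0.045]
then shift units of 60mm: [ 1.23   0.787 -5.794]
```

Request:
carry_out:
  deltas: [0,0.112,-0.828,0,0,0,-1,0,0.112,-0.828,0,0,0,-1,0,0.112,-0.828,0,0,0,-1,0,0.112,-0.828,0,0,0,-1,0,0.112,-0.828,0,0,0,-1,0,0.112,-0.828,0,0,0,-1,0,0.112,-0.828,0,0,0,-1,0,0,0,0,0,0,-1,0,0,0,0,0,0,-1,0,0,0,0,0,0,-1]

```text
clock: 35.02
position: [0.5888, 0.1536, 0.0838]
ee_rot: [0.534, 0.462, 0.535, -0.463]
contact_force: [0.1, -0.8, -1.8]
width: 0.0478
```

```bash
python3 to.py 0.5879 0.1554 0.0085 8.3
```

```text
t 35.02 pos [0.5888 0.1536 0.0838] jaw 8.2 toolx [-0.001 -0.001 -1.   ] w 0.0478 F [ 0.1 -0.8 -1.8] q6 -0.0
full turn, units of 4deg: [-0.018  0.008  0.016]
then shift units of 60mm: [ 1.254 -0.01  -0.031]
```

Request:
carry_out:
  deltas: [0.5,-0.01,-0.03,0,0,0,-1,0.5,0,0,0,0,0,-1,0.18,0,0,0,0,0,-1,0.06,0,0,0,0,0,-1,0,0,0,0,0,0,-1,0,0,0,0,0,0,-1,0,0,0,0,0,0,-1]

```text
clock: 35.9
position: [0.5886, 0.1567, 0.0108]
ee_rot: [0.535, 0.463, 0.535, -0.462]
contact_force: [0.3, 0.1, -2.1]
width: 0.0477
```

```bash
python3 to.py 0.5879 0.1554 0.007 8.3
```

```text
t 35.9 pos [0.5886 0.1567 0.0108] jaw 8.3 toolx [ 0.002  0.    -1.   ] w 0.0477 F [ 0.3  0.1 -2.1] q6 0.0
full turn, units of 4deg: [ 0.002  0.002 -0.023]
then shift units of 60mm: [ 0.063 -0.015  0.02 ]
```

Request:
carry_out:
  deltas: [0.06,-0.01,0.02,0,0,0,-1,0,0,0,0,0,0,-1,0,0,0,0,0,0,-1]

```text
clock: 36.28
position: [0.5883, 0.1556, 0.007]
ee_rot: [0.535, 0.463, 0.535, -0.462]
contact_force: [-0.8, -0.3, 4.6]
width: 0.0479
```

Request:
carry_out:
  deltas: [0,0,0,0,0,0,0.45,0,0,0,0,0,0,0.45,0,0,0,0,0,0,0.45,-0.5,0,0,0,0,0,0.45,-0.8,0,0,0,0,0,0.45,-0.8,0,0,0,0,0,0.45,0,0,0.9,0,0,0,0.45,0,0,0.9,0,0,0,0.45,0,0,0.9,0,0,0,0.45,0,0,0.9,0,0,0,0.45]

```text
clock: 37.52
position: [0.6189, -0.06, 0.1323]
ee_rot: [0.535, 0.462, 0.535, -0.462]
contact_force: [0.4, -0.0, -0.3]
width: 0.0618
```

Request:
carry_out:
  deltas: [0,0,0.9,0,0,0,0.45,0,0,0.9,0,0,0,0.45,0,0,0.9,0,0,0,0.45,0,0,0.9,0,0,0,0.45,0,0,0.6,0,0,0,0.45,0,0,0,0,0,0,0.45,0,0,0,0,0,0,0.45]

```text
clock: 38.4
position: [0.6548, -0.3071, 0.1318]
ee_rot: [0.534, 0.463, 0.535, -0.462]
contact_force: [-0.2, 0.4, -0.1]
width: 0.062
```

Run:
```python
from h import *
from rig import eyes,readout
i=eyes.get_image("top"); j=eyes.get_image("scene")
np.savez("top9.npz",**i)
a=cv2.resize(i["color"][100:260,130:290,::-1],None,fx=2.5,fy=2.5); b=cv2.resize(j["color"][180:300,150:270,::-1],(400,400))
cv2.imwrite("pics/f.png",np.hstack([a,b])); cv2.imwrite("pics/ft.png",i["color"][:,:,::-1])
c={"white":(.6155,.2640,.012),"yellow":(.5069,.2916,.015),"blue":(.4793,.1830,.014),"black":(.5879,.1554,.015)}
for k,p in c.items():
    u,v=proj(i,p)[0]; h=15; x0,y0=int(round(u))-h,int(round(v))-h
    cc=i["color"][y0:y0+2*h,x0:x0+2*h].astype(np.float32); bg=np.median(np.vstack([cc[2:5].reshape(-1,3),cc[-5:-2].reshape(-1,3)]),axis=0)
    m=(np.abs(cc-bg).sum(2)>(25 if k=="white" else 60)).astype(np.uint8)
    m=cv2.morphologyEx(m,cv2.MORPH_OPEN,np.ones((5,5),np.uint8))
    cs,_=cv2.findContours(m,cv2.RETR_EXTERNAL,cv2.CHAIN_APPROX_NONE)
    q=min([q for q in cs if cv2.contourArea(q)>60],key=lambda q:np.linalg.norm(q.reshape(-1,2).mean(0)-h)).reshape(-1,2)+[x0,y0]
    w=cast(i,q,p[2])[:,:2]*1000; r=cv2.minAreaRect(w.astype(np.float32)); print(k,np.round(r[0],1),np.round(r[1],1),"offset mm",np.round(np.array(r[0])-np.array(p[:2])*1000,1))
print(readout.get_state()["clock"],readout.get_state()["position"])
i0=dict(np.load("top0.npz"))
for t,I in((0,i0),(1,i)):
    r=piece(I,311,145,.006,"bright"); print("blank_b",r[0].round(4))
```

```text
white [612.7 263.5] [36.4 64.7] offset mm [-2.8 -0.5]
yellow [506.9 289.7] [26.8 71.2] offset mm [-0.  -1.9]
blue [480.2 198.6] [48.8 74.8] offset mm [ 0.9 15.6]
black [583.6 151.5] [66.5 62.1] offset mm [-4.3 -3.9]
38.5 [ 0.65502671 -0.30629361  0.13226401]
blank_b [ 0.6138 -0.073 ]
blank_b [ 0.614  -0.0729]
```

View pics/f.png

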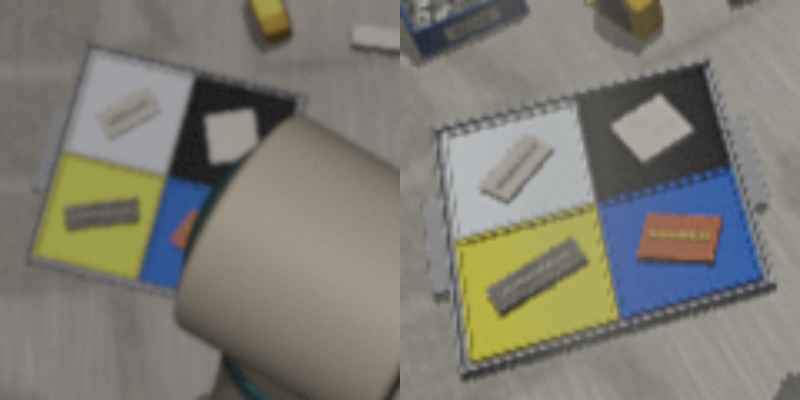

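View pics/ft.png

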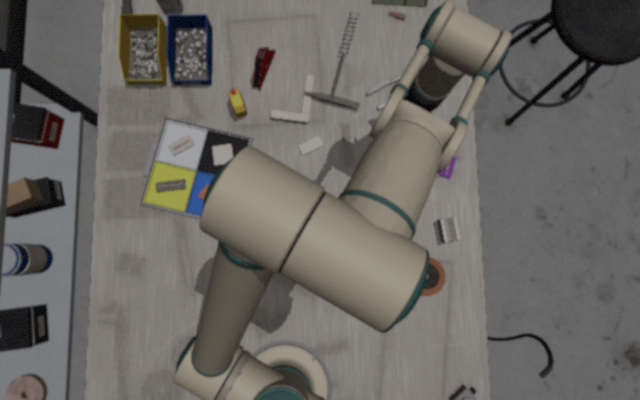

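Run:
```python
from h import *
from rig import eyes
j=eyes.get_image("scene")
c={"white":(.6155,.2640,.012,25),"yellow":(.5069,.2916,.015,60),"blue":(.4793,.1830,.014,80),"black":(.5879,.1554,.015,80)}
for k,p in c.items():
    u,v=proj(j,p[:3])[0]; h=19; x0,y0=int(round(u))-h,int(round(v))-h
    cc=j["color"][y0:y0+2*h,x0:x0+2*h].astype(np.float32); bg=cc[4:8,h-2:h+3].reshape(-1,3).mean(0)
    m=(np.abs(cc-bg).sum(2)>p[3]).astype(np.uint8); m=cv2.morphologyEx(m,cv2.MORPH_OPEN,np.ones((5,5),np.uint8))
    cs,_=cv2.findContours(m,cv2.RETR_EXTERNAL,cv2.CHAIN_APPROX_NONE)
    for q in cs:
        if cv2.contourArea(q)<60 or abs(cv2.pointPolygonTest(q,(h,h),False)-1)>.1: continue
        w=cast(j,q.reshape(-1,2)+[x0,y0],p[2])[:,:2]*1000; r=cv2.minAreaRect(w.astype(np.float32)); print(k,(round(u),round(v)),np.round(r[0],1),np.round(r[1],1),"offset",np.round(np.array(r[0])-np.array(p[:2])*1000,1))
```

```text
white (185, 229) [620.2 264.4] [101.  142.5] offset [4.7 0.4]
yellow (190, 262) [505.7 291.3] [30.6 75.4] offset [-1.2 -0.3]
blue (234, 250) [478.1 184.1] [61.  43.1] offset [-1.2  1.1]
black (226, 218) [589.3 156.9] [54.9 52.6] offset [1.4 1.5]
```

```bash
python3 -c "
from rig import job,readout
s=readout.get_state(); print(s['clock'],s['position'],s['contact_force'])
print(job.sign_off())"
```

```text
38.55 [ 0.65517724 -0.30627491  0.13246328] [0.73904134 0.92422046 0.4885756 ]
the job is handed in; nothing more can be done
None
```

I put all four pieces in their pockets and handed the job in at about 38.6 s: bright welded in white, dark welded in yellow, copper in blue and the plain square in black. Each was released flat on its pocket floor, and the arm ended well clear of everything.

**Placement:** Every piece measured about 3 mm or less from its pocket's centre, well within the 15 mm limit.

| Piece | Pocket | Camera used | Offset from centre |
|---|---|---|---|
| Bright welded | White | Top | about 3 mm |
| Dark welded | Yellow | Both | 1–2 mm |
| Copper | Blue | Scene | about 2 mm |
| Square | Black | Scene | about 2 mm |

**Bead side:** The last scene picture shows the bead facing up on all three welded coupons.

**Checks that failed or disagreed:**
- **Hidden pieces:** The arm partly hid the blue and black pockets from the top camera. I discarded those two readings (about 15.6 mm and 5.8 mm) and used the scene camera.
- **White pocket:** The scene camera's outline for the white pocket took in the wrong area (101 x 142 mm), so only the top camera's reading counts there.
- **Gripper width:** The gripper read 2–3 mm less than each piece's width, but every piece lifted and set down normally.

**Blanks:** The bright blank moved less than 1 mm between the first and last pictures. I did not measure the dark blank again, because its first outline ran into a shadow. It looked in place in the last scene picture that showed it, taken before the square was picked up. After that the gripper worked well away from it, crossing nearby only at about 130 mm height.

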